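# Scan in a batch and load the hotplate

## Task

Scan and load this batch of samples: with the barcode scanner first read the batch card on the stand, then lay the scanner down, stand every sample jar upright on the hotplate, each centred on a marked circle of its own (fill the back row, by the tag, before using the front row), and only then read the tag behind the hotplate. For a reading, hold the scanner steady for about two seconds, square to the sloped label, its window about 100 mm away and its beam on the label's centre. Finish with the jars in place and the scanner lying right way up in the middle of its mat, nothing else on the bench disturbed.

Things in the scene. Friction and masses are not known exactly. Their poses are not given: they have to be found in the camera images.
- scanner_mid (a point): Grey hand-held barcode scanner, 0.2 kg, lying right way up on its mat. Handle: straight bar 130 x 34 x 34 mm along x, from x = -75 to +55 mm of this point, which is the balance point, 17 mm above the handle's underside. At the +x end a head 50 mm wide, reaching x = +93 and z = +43 mm; its beam leaves along (+x, -z), 45 degrees down. z up. Grip it across the handle (y) from above.
- window (a point): Middle of the scanner's black reading window, on the lower front of the head: 81 mm ahead of scanner_mid (x) and 3 mm above it (z).
- spot (a point): The scanner's aiming point: 100 mm out of the window along the beam, i.e. 152 mm ahead of scanner_mid (x) and 68 mm below it (z). Moves with the scanner.
- mat_top (a point): Middle of the top face of the scanner's black rubber mat, 200 mm (x) by 120 mm (y), 8 mm thick, fixed; its yaw varies. The scanner's handle underside is at 8 mm when it lies on it, scanner_mid at 25 mm.
- card (a point): Centre of the barcode label of the batch card, 68 mm wide (y) by 46 mm, on a fixed grey stand (base 100 mm wide). The label lies on a slope of 45 degrees that faces -x and up in this frame (its normal is (-0.71, 0, 0.71)), towards the robot; 70 mm above the bench. Its yaw varies.
- card_eye (a point): The point 100 mm straight out of the batch card's label along its normal, where the scanner's window belongs for a reading: 71 mm towards -x and 71 mm above the label in its frame.
- tag (a point): Centre of the barcode label on the hotplate's tag, 68 mm wide (y) by 46 mm, on a steel bracket at the middle of the hotplate's back edge. Slope of 45 degrees facing -x and up in this frame (normal (-0.71, 0, 0.71)), over the plate; 105 mm above the bench. The tag's plate reaches about 130 mm above the bench.
- tag_eye (a point): The point 100 mm straight out of the hotplate tag's label along its normal: 71 mm towards -x and 71 mm above the label in its frame.
- hotplate: Fixed blue hotplate, aluminium top 230 (x) by 276 mm (y), 60 mm above the bench. Origin under the top's centre, at bench height. -x: front, towards the robot, with a lower control panel (out to x = -163 mm, knobs 64 mm high); +x: back, with the tag from x = 130 to 180 mm. Yaw varies. Marked circles, 60 mm across: rows at x = +42 (back) and -42 mm (front), y = +73, 0, -73 mm.
- back1 (a point): Centre of a marked circle on the hotplate's top face (60 mm above the bench), in the back row, next to the tag; 1 to 3 run from the hotplate's left (+y) to right (-y). Axes as the hotplate's.
- back2 (a point): Centre of a marked circle on the hotplate's top face (60 mm above the bench), in the back row, next to the tag; 1 to 3 run from the hotplate's left (+y) to right (-y). Axes as the hotplate's.
- back3 (a point): Centre of a marked circle on the hotplate's top face (60 mm above the bench), in the back row, next to the tag; 1 to 3 run from the hotplate's left (+y) to right (-y). Axes as the hotplate's.
- front1 (a point): Centre of a marked circle on the hotplate's top face (60 mm above the bench), in the front row, next to the control panel; 1 to 3 run from the hotplate's left (+y) to right (-y). Axes as the hotplate's.
- front2 (a point): Centre of a marked circle on the hotplate's top face (60 mm above the bench), in the front row, next to the control panel; 1 to 3 run from the hotplate's left (+y) to right (-y). Axes as the hotplate's.
- front3 (a point): Centre of a marked circle on the hotplate's top face (60 mm above the bench), in the front row, next to the control panel; 1 to 3 run from the hotplate's left (+y) to right (-y). Axes as the hotplate's.
- jar1_mid (a point): Sample jar, squat, amber glass with black screw cap: an upright cylinder 48 mm in diameter and 40 mm high, about 0.12 kg. This point is its centre, half-way up (20 mm above its foot). z is up along the jar. Three to five such jars are present, standing on the bench at the right; absent ones read None.
- jar2_mid (a point): Sample jar, squat, amber glass with black screw cap: an upright cylinder 48 mm in diameter and 40 mm high, about 0.12 kg. This point is its centre, half-way up (20 mm above its foot). z is up along the jar. Three to five such jars are present, standing on the bench at the right; absent ones read None.
- jar3_mid (a point): Sample jar, squat, amber glass with black screw cap: an upright cylinder 48 mm in diameter and 40 mm high, about 0.12 kg. This point is its centre, half-way up (20 mm above its foot). z is up along the jar. Three to five such jars are present, standing on the bench at the right; absent ones read None.
- jar4_mid (a point): Sample jar, squat, amber glass with black screw cap: an upright cylinder 48 mm in diameter and 40 mm high, about 0.12 kg. This point is its centre, half-way up (20 mm above its foot). z is up along the jar. Three to five such jars are present, standing on the bench at the right; absent ones read None.
- jar5_mid (a point): Sample jar, squat, amber glass with black screw cap: an upright cylinder 48 mm in diameter and 40 mm high, about 0.12 kg. This point is its centre, half-way up (20 mm above its foot). z is up along the jar. Three to five such jars are present, standing on the bench at the right; absent ones read None.
- beaker: Bystander: glass beaker, 72 mm across, 90 mm high, behind the hotplate, left. Origin at its foot, as for the next ones.
- washbottle: Bystander: white bottle with red cap, 68 mm across, 170 mm high, right, behind the jars.
- reagent: Bystander: glass bottle with blue cap, 80 mm across, 150 mm high, right, behind the jars.
- timer: Bystander: small white timer box 50 x 75 x 30 mm, far left.
Mind the look-alikes: they are no part of the job. What is shaped like the part that bears jar2_mid but turquoise is not meant. What is shaped like the part that bears jar3_mid but turquoise is not meant.

How it is judged:
On the way, in this order (a step that is already met when the one before it is completed fails the run):
1. the scanner is held still, square to the batch card's label and about 100 mm from it (distance between spot and card below 0.025 m and distance between window and card_eye below 0.03 m and linear speed of scanner below 0.03 m/s), for 1 s.
2. then all jars stand on marked circles, back row full ((horizontal distance between jar1_mid and back1 below 0.012 m or horizontal distance between jar1_mid and back2 below 0.012 m or horizontal distance between jar1_mid and back3 below 0.012 m or horizontal distance between jar1_mid and front1 below 0.012 m or horizontal distance between jar1_mid and front2 below 0.012 m or horizontal distance between jar1_mid and front3 below 0.012 m) and height (world z) of jar1_mid between 0.074 and 0.086 m and angle between each of jar1_mid, jar2_mid, jar3_mid, jar4_mid, jar5_mid's own z axis and vertical below 0.12 rad and contact force between each of jar1, jar2, jar3, jar4, jar5 and the fingers below 0.1 N and (horizontal distance between jar2_mid and back1 below 0.012 m or horizontal distance between jar2_mid and back2 below 0.012 m or horizontal distance between jar2_mid and back3 below 0.012 m or horizontal distance between jar2_mid and front1 below 0.012 m or horizontal distance between jar2_mid and front2 below 0.012 m or horizontal distance between jar2_mid and front3 below 0.012 m) and height (world z) of jar2_mid between 0.074 and 0.086 m and (horizontal distance between jar3_mid and back1 below 0.012 m or horizontal distance between jar3_mid and back2 below 0.012 m or horizontal distance between jar3_mid and back3 below 0.012 m or horizontal distance between jar3_mid and front1 below 0.012 m or horizontal distance between jar3_mid and front2 below 0.012 m or horizontal distance between jar3_mid and front3 below 0.012 m) and height (world z) of jar3_mid between 0.074 and 0.086 m and (horizontal distance between jar4_mid and back1 below 0.012 m or horizontal distance between jar4_mid and back2 below 0.012 m or horizontal distance between jar4_mid and back3 below 0.012 m or horizontal distance between jar4_mid and front1 below 0.012 m or horizontal distance between jar4_mid and front2 below 0.012 m or horizontal distance between jar4_mid and front3 below 0.012 m) and height (world z) of jar4_mid between 0.074 and 0.086 m and (horizontal distance between jar5_mid and back1 below 0.012 m or horizontal distance between jar5_mid and back2 below 0.012 m or horizontal distance between jar5_mid and back3 below 0.012 m or horizontal distance between jar5_mid and front1 below 0.012 m or horizontal distance between jar5_mid and front2 below 0.012 m or horizontal distance between jar5_mid and front3 below 0.012 m) and height (world z) of jar5_mid between 0.074 and 0.086 m and horizontal distance between any of jar1_mid, jar2_mid, jar3_mid, jar4_mid, jar5_mid and back1 below 0.012 m and horizontal distance between any of jar1_mid, jar2_mid, jar3_mid, jar4_mid, jar5_mid and back2 below 0.012 m and horizontal distance between any of jar1_mid, jar2_mid, jar3_mid, jar4_mid, jar5_mid and back3 below 0.012 m), for 0.3 s.
3. then the scanner is held likewise at the hotplate's tag (distance between spot and tag below 0.025 m and distance between window and tag_eye below 0.03 m and linear speed of scanner below 0.03 m/s), for 1 s.
At the end, for the whole second after the job is handed in: Card scanned, jars loaded, then tag scanned (1 s; beam within 25 mm of the label centre, window within 30 mm of its place). Every jar upright and free within 12 mm of its circle, back row full; scanner right way up, free, within 45 mm of the mat's middle; all at rest (all of step 2 and horizontal distance between scanner_mid and mat_top below 0.045 m and height (world z) of scanner_mid between 0.019 and 0.031 m and angle between scanner_mid's own z axis and vertical below 0.12 rad and contact force between scanner and the fingers below 0.1 N and linear speed of each of jar1, jar2, jar3, jar4, jar5, scanner below 0.02 m/s); the robot touches nothing.
It fails at once if a bystander bottle, beaker or timer is shoved aside (over 40 mm) or knocked over (distance of any of beaker, washbottle, reagent, timer from where it was at the start of the episode above 0.04 m or angle between any of beaker, washbottle, reagent, timer's own z axis and vertical above 0.6 rad).
Of jar1, jar2, jar3, jar4, jar5 only 3 to 5 are there at a start; the rules pass over those that are not, and their reading is None.
At some moment in a run one of jar1, jar2, jar3, jar4, jar5 may be knocked a few centimetres aside while the robot is not near it.
It also fails if it takes over 210 s, if anything falls off the work surface, if the arm or the gripper's body presses on something with over 40 N, if the wrist force passes 120 N, or if a joint passes its speed limit or range.

## Robot

A 7-joint arm with a two-finger parallel gripper is mounted at the origin on the work surface. World frame = base frame: x ahead of the robot, y to its left, z up, the work surface at z = 0. Lengths are in m, angles in rad, forces in N, time in s.
With the tool pointing down it reaches from about 0.425 to 0.8 m from the base axis. Payload 8.3 kg.
Tool frame: the origin (TCP) lies on the centre line of the jaws, within the pads' length; the fingertips stand 25 mm ahead of it and the grasp point (between the pads) lies 6 mm ahead of it; z points along the fingers, y is the line along which they close (so a half turn about z gives the same grasp; the last joint's range is limited). The gripper opens to 85 mm and grips with 20 to 120 N. Pads are 22 mm wide; open, the fingers measure 114 mm over their backs; the gripper's body (76 mm by 85 mm) begins 54 mm behind the grasp point. The pads swing forward as they close: fully open they stand 13 mm farther back than shut.
Start: joints at [1.102, 0.383, 0.016, 1.37, -0.006, 1.388, -0.046], TCP at [0.247, -0.574, 0.256] pointing down, gripper open.
Joint ranges: [-2.95, 2.95], [-0.25, 2.06], [-1.52, 1.56], [0.18, 2.33], [-1.44, 4.58], [0.02, 2.06], [-3.01, 3.01]. Speed limits (rad/s): [2.39, 2.39, 3.01, 3.01, 3.14, 3.14, 3.14].

## Interface

Orientations are given as [roll, pitch, yaw] about the fixed x, y, z axes, in that order (R = Rz(yaw) Ry(pitch) Rx(roll)).
In Python, from cell import ctrl gives the robot as it stands.
- The arm moves only by the tool servo_tool, never from a script. Its argument "moves" is a list of rows, each a list of 4 numbers: the shift along the tool's x, y, z in cm, then the turn about the tool's z in rad. A call has 1 to 20 rows; each row shifts and turns the commanded pose from where the row before left it, along the tool's axes as they then stand; what a row does not reach is not made up. A row lasts 1/10 s, in which the tool goes at most 50 mm and 8.59 degrees, less where a joint would pass 70% of its speed; a pose out of reach is approached as far as the arm can. A call with a gripper value outside its range is refused whole. "jaw" is the closure, from -1 (fully open) to 1 (shut), set as the call begins (left out, the last holds). The fingers move at their own pace and stop on an object; "squeeze" is the grip in N (left out, the last holds). Time passes only in rows, so rows that do not move let the fingers close. It gives the time, the measured TCP pose, the force, the opening and the grip force at its end, in the units of the state.
- ctrl.get_state(): the state, without advancing time (a new reading comes with each control period).
- ctrl.read_camera(name): name is "side" or "top"; returns a dict with "image" (420x560x3 uint8, red, green, blue), "fx", "fy", "cx", "cy" (pixels), "T" (4x4, takes a point from camera to world coordinates). Camera axes: x right, y down, z forward; pixel columns grow to the right and rows downward; lengths in m; the calibration is good to about 2 mm. A picture is of the moment at which its call begins. There is no depth.
- ctrl.sign_off(): hands the job in; it is judged then, once.
The state is a dict: "clock": time; "q": joint angles; "qd": joint speeds; "joint_efforts": joint torques, N m; "position": TCP position; "orientation": TCP orientation; "ft_force": force on the tool from outside, world axes, zero at the start; "ft_torque": the same for the moment, N m; "finger_gap": finger opening in m; "gripper_force": force on a finger pad.
Only numpy, scipy, OpenCV 4.12 (cv2) and the standard library are available. Lean on these libraries where they do the work, as an engineer would, in place of code of your own. Each camera call takes 0.05 s, during which the arm holds its last target. There are 200 camera calls.

## Working session

There is one attempt and no reset: what is moved stays moved. The work goes in short steps, Python scripts to look and compute and a tool call to move; the robot and the scene stay as the last step left them, time stands still between calls to the robot, and variables do not carry over. Pictures are saved under pics/ and viewed, at most 14 in all, crops included, and the job is handed in when it is done.

Besides the shell and the picture viewer there is one more tool, called after "Emit:" by a JSON object that holds its "method" and its "body", one argument or row to a line. servo_tool: Moves the arm, as the interface text tells. Its arguments: {"type":"object","properties":{"moves":{"type":"array"},"jaw":{"type":"number"},"squeeze":{"type":"number"}},"required":["moves"]}

```bash
mkdir -p pics; ls; python3 - <<'E'
from cell import ctrl
import cv2,numpy as np
for n in("top","side"):
    c=ctrl.read_camera(n); cv2.imwrite(f"pics/{n}0.png",c["image"][:,:,::-1]); print(n,c["fx"],c["fy"],c["cx"],c["cy"],np.round(c["T"],4).tolist())
s=ctrl.get_state();print(s)
E
```

```text
pics
top 446.38601620374465 446.38601620374465 278.7605768934029 206.91296423520973 [[-0.0126, -0.9965, 0.0827, 0.4664], [-0.9998, 0.0137, 0.0122, 0.0051], [-0.0133, -0.0825, -0.9965, 1.2266], [0.0, 0.0, 0.0, 1.0]]
side 484.43096236132624 484.43096236132624 282.81181532019804 212.96553131979417 [[-0.777, -0.4802, 0.407, -0.0412], [-0.6294, 0.5973, -0.497, 0.7777], [-0.0044, -0.6424, -0.7663, 1.2877], [0.0, 0.0, 0.0, 1.0]]
{'clock': 0.1, 'q': array([ 1.10211428,  0.38416166,  0.01639346,  1.37105386, -0.00630281,
        1.38820841, -0.04647888]), 'qd': array([ 1.11657526e-05, -1.15332627e-03, -2.02378012e-03, -3.38838962e-03,
       -1.84359686e-04, -1.58919470e-04,  3.21610743e-04]), 'joint_efforts': array([ 3.28316179e-03, -6.29138231e+01,  8.47945735e-01, -3.72760856e+01,
        1.70090940e-02,  1.04003231e-02,  6.20250944e-05]), 'position': array([ 0.24657336, -0.57385397,  0.25537208]), 'orientation': array([-3.13981108e+00,  3.05510442e-05,  4.05848969e-01]), 'ft_force': array([-0.0424331 ,  0.39284967, -1.02739992]), 'ft_torque': array([-0.00407154,  0.01339525,  0.01947502]), 'gripper_force': 0.0, 'finger_gap': 0.08532316824968036}
```

View pics/top0.png

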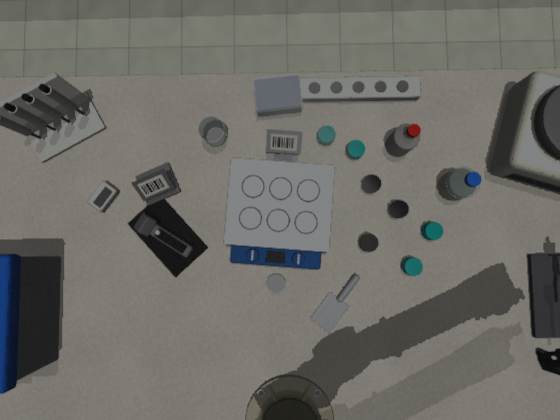

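View pics/side0.png

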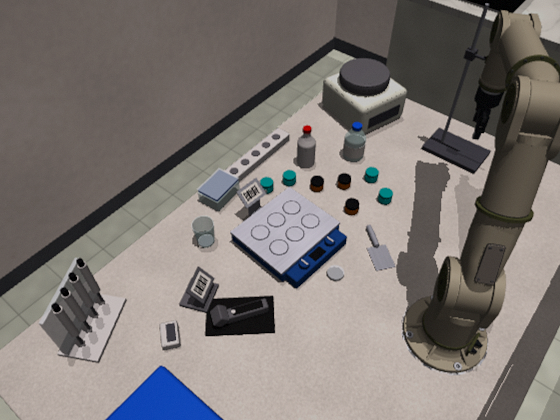

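The top view shows black-capped jars at about (372,183), (399,209) and (369,242). The turquoise ones are look-alikes. The scanner lies on its mat near (165,238) with its head at (148,222), the card label is at (152,186), the tag label at (283,143), and the hotplate is centred near (280,205). The side view agrees: three amber jars.

```bash
cat > h.py <<'E'
from cell import ctrl
import cv2,numpy as np
def cam(n,save=None):
    c=ctrl.read_camera(n)
    if save: cv2.imwrite(f"pics/{save}.png",c["image"][:,:,::-1])
    return c
def ray(c,p,z):
    T=c["T"];d=T[:3,:3]@np.array([(p[0]-c["cx"])/c["fx"],(p[1]-c["cy"])/c["fy"],1]);o=T[:3,3]
    return o+d*(z-o[2])/d[2]
def proj(c,P):
    T=c["T"];q=T[:3,:3].T@(np.asarray(P,float)-T[:3,3]);return np.array([c["fx"]*q[0]/q[2]+c["cx"],c["fy"]*q[1]/q[2]+c["cy"]])
def comps(m,box,amin=20):
    u0,v0,u1,v1=box;mm=np.zeros(m.shape,np.uint8);mm[v0:v1,u0:u1]=m[v0:v1,u0:u1]
    cs,_=cv2.findContours(mm,cv2.RETR_EXTERNAL,cv2.CHAIN_APPROX_NONE)
    return sorted([k for k in cs if cv2.contourArea(k)>amin],key=lambda k:-cv2.contourArea(k))
def rect(c,k,z):
    "min area rectangle of a contour cast onto plane z: centre,size,angle (deg)"
    P=np.array([ray(c,p[0],z)[:2] for p in k],np.float32)*1000
    return cv2.minAreaRect(P)
def jars(c,z=0.04,box=(330,160,450,290)):
    im=c["image"].astype(int);m=(im.max(2)<60)
    return [(np.round(ray(c,cv2.minEnclosingCircle(k)[0],z),4),cv2.contourArea(k),np.round(cv2.minEnclosingCircle(k)[0],1)) for k in comps(m.astype(np.uint8),box,60)]
E
python3 - <<'E'
from h import *
c=cam("top");im=c["image"].astype(int);g=im.max(2);mn=im.min(2)
for p in[(283,143),(152,186),(230,200),(170,215),(188,253),(148,222),(372,183),(165,200)]:print(p,im[p[1],p[0]])
m=(mn>140).astype(np.uint8)
print("plate");[print(rect(c,k,.06),cv2.contourArea(k)) for k in comps(cv2.morphologyEx(m,cv2.MORPH_CLOSE,np.ones((5,5))),(215,150,345,255),500)]
m=(g<45).astype(np.uint8)
print("mat");[print(rect(c,k,.008),cv2.contourArea(k)) for k in comps(cv2.morphologyEx(m,cv2.MORPH_CLOSE,np.ones((3,3))),(115,190,215,285),500)]
for n,b,z in(("card",(130,165,185,203),.07),("tag",(264,128,303,157),.105)):
    m=(mn>150).astype(np.uint8);m=cv2.morphologyEx(m,cv2.MORPH_CLOSE,np.ones((5,5)))
    print(n);[print(rect(c,k,z),cv2.contourArea(k),cv2.boundingRect(k)) for k in comps(m,b,50)]
for j in jars(c):print(j)
I=c["image"][:,:,::-1]
a=cv2.resize(I[165:285,110:220],None,fx=5,fy=5,interpolation=cv2.INTER_CUBIC)[:600]
b=cv2.resize(I[120:180,250:310],None,fx=4,fy=4,interpolation=cv2.INTER_CUBIC)
b=cv2.copyMakeBorder(b,0,600-240,0,0,cv2.BORDER_CONSTANT)
cv2.imwrite("pics/c1.png",np.hstack([a,b]))
E
```

```text
(283, 143) [92 90 87]
(152, 186) [86 85 82]
(230, 200) [130 134 134]
(170, 215) [23 22 23]
(188, 253) [61 62 61]
(148, 222) [59 58 59]
(372, 183) [43 43 42]
(165, 200) [59 58 54]
plate
mat
((494.4272155761719, 325.2947998046875), (197.60809326171875, 117.89327239990234), 41.89650344848633) 2966.0
card
tag
(array([ 0.5563, -0.2962,  0.04  ]), 250.5, array([397.7, 208.5]))
(array([ 0.4673, -0.2137,  0.04  ]), 240.0, array([367.5, 242.5]))
(array([ 0.6246, -0.2288,  0.04  ]), 221.0, array([371.5, 183.4]))
(array([ 0.6159, -0.4333,  0.04  ]), 221.0, array([448.5, 185.5]))
```

View pics/c1.png

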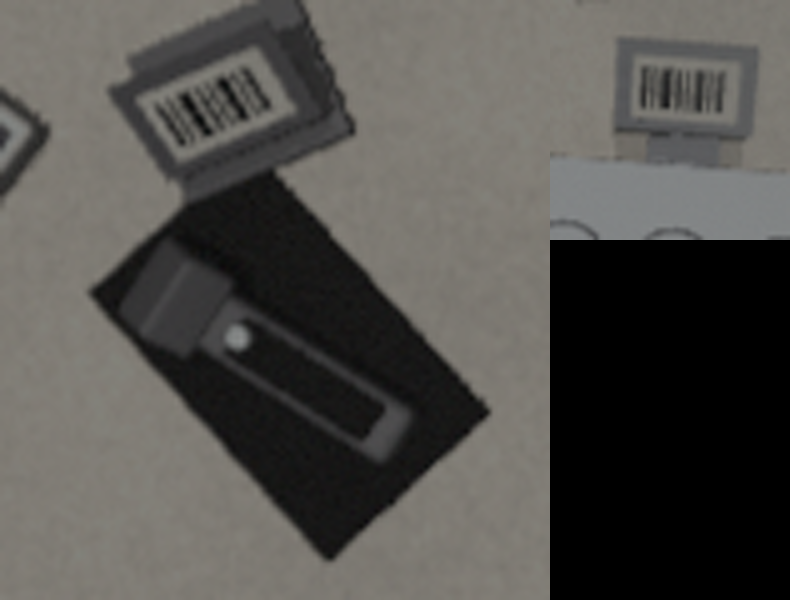

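The crop shows the card label with corners at about (135,98), (255,45), (300,110) and (180,165). The scanner handle runs from its tail at (396,437) to the head junction at (219,322). The tag label is a small quad at (632–741, 53–122).

```bash
python3 - <<'E'
from h import *
c=cam("top");s=cam("side");im=c["image"].astype(int);g=im.max(2)
def quad(pts,o,f,zc):
    # corners order: far-left, far-right, near-right, near-left ; far ones are higher on the slope by 16 mm
    P=[ray(c,(o[0]+(x)/f,o[1]+y/f),zc+dz) for (x,y),dz in zip(pts,(.016,.016,-.016,-.016))]
    P=np.array(P);ctr=P.mean(0);w=(P[0]+P[3]-P[1]-P[2])/2;h=(P[0]+P[1]-P[2]-P[3])/2
    print(ctr.round(4),"width",np.linalg.norm(w).round(4),"len",np.linalg.norm(h).round(4),"yaw w",np.arctan2(-w[0],w[1]).round(3),"yaw h",np.arctan2(h[1],h[0]).round(3),"side px",proj(s,ctr).round(1));return ctr
quad([(135,98),(255,45),(300,110),(180,165)],(110,165),5,.07)
quad([(82,53),(191,60),(187,122),(80,118)],(250,120),4,.105)
A=ray(c,(110+396/5,165+437/5),.036);B=ray(c,(110+219/5,165+322/5),.042);d=(B-A)[:2];L=np.linalg.norm(d);d/=L
print("tail",A,"junction",B,L,"yaw",np.arctan2(d[1],d[0]),"mid",A[:2]+.075*d)
m=((im[:,:,2]>=im[:,:,0]+2)&(g>100)).astype(np.uint8);m=cv2.morphologyEx(m,cv2.MORPH_CLOSE,np.ones((7,7)))
for k in comps(m,(215,153,345,253),1000):print("plate",rect(c,k,.06))
# circle rings: holes in bright mask
b=cv2.GaussianBlur(c["image"][:,:,1],(0,0),8).astype(int)-im[:,:,1]
m=((b>8)).astype(np.uint8)
for k in comps(m,(235,168,326,242),150):
    e=cv2.minEnclosingCircle(k);print("circ",ray(c,e[0],.06).round(4),e)
# side labels
S=s["image"].astype(int)
for n,bx in(("card",(185,262,222,312)),("tag",(237,178,267,208))):
    m=((S.min(2)>95)).astype(np.uint8)
    for k in comps(m,bx,40)[:3]:print(n,np.mean(k[:,0],0),cv2.minAreaRect(k))
x=np.hstack([cv2.resize(s["image"][260:340,180:280,::-1],None,fx=5,fy=5),cv2.resize(s["image"][175:215,230:290,::-1],None,fx=5,fy=10)])
cv2.imwrite("pics/c2.png",x)
E
```

```text
[0.6219 0.3466 0.07  ] width 0.0686 len 0.0468 yaw w 0.414 yaw h 0.441 side px [201.3 283.5]
[0.7251 0.0041 0.105 ] width 0.069 len 0.0466 yaw w -0.067 yaw h -0.072 side px [251.6 191.7]
tail [0.44703014 0.25956524 0.036     ] junction [0.50922073 0.35300633 0.042     ] 0.11224485425422964 yaw 0.9835606955528918 mid [0.48858478 0.3220009 ]
plate ((565.3104858398438, 19.254348754882812), (273.3114929199219, 249.3026885986328), 85.16703033447266)
circ [0.529  0.0222 0.06  ] ((277.8636474609375, 219.9545440673828), 12.099032402038574)
circ [0.5359 0.0952 0.06  ] ((249.97967529296875, 217.7113800048828), 11.983248710632324)
circ [ 0.5227 -0.0503  0.06  ] ((305.6176452636719, 222.0), 11.991483688354492)
circ [ 0.6065 -0.0579  0.06  ] ((307.95794677734375, 190.09812927246094), 12.075878143310547)
circ [0.6192 0.0878 0.06  ] ((252.53643798828125, 186.0991973876953), 11.990571975708008)
circ [0.6125 0.0155 0.06  ] ((280.0, 188.2391357421875), 11.929818153381348)
card [204.44444444 276.21637427] ((203.0, 280.0), (36.0, 36.0), 90.0)
card [200.5        284.46774194] ((200.52740478515625, 284.5127868652344), (15.28428840637207, 24.044057846069336), 25.016895294189453)
tag [251.57522124 193.80530973] ((251.5, 192.5), (29.0, 29.0), 90.0)
```

View pics/c2.png

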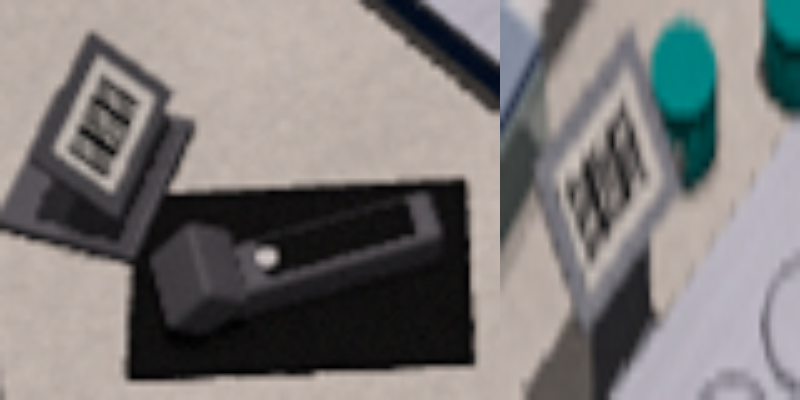

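The two views agree: the label sizes and circle spacing of 84 and 73 mm are right, and the side-view reprojections land within about 2 px. Next is a planning helper.

```bash
cat >> h.py <<'E'
def plan(*wps):
    "per waypoint (x,y,z[,yaw]): shift in tool axes (cm), after turning first to yaw; TCP targets"
    s=ctrl.get_state();p=s["position"];y=s["orientation"][2];print("t",s["clock"],"TCP",p.round(4),"rpy",s["orientation"].round(3),"q7",s["q"][6].round(2),"gap",s["finger_gap"].round(4),"F",s["ft_force"].round(1))
    for w in wps:
        t=0
        if len(w)>3: t=y-w[3];t=(t+np.pi)%(2*np.pi)-np.pi;y=w[3]
        d=np.array(w[:3])-p;p=np.array(w[:3])
        print("turn",round(t,3),"shift cm",np.round([100*(d[0]*np.cos(y)+d[1]*np.sin(y)),100*(d[0]*np.sin(y)-d[1]*np.cos(y)),-100*d[2]],2))
E
python3 -c "
from h import *
plan((.5,-.3,.255),(.4886,.322,.2,.984))"
```

```text
Traceback (most recent call last):
  File "h.py", line 25, in plan
    s=ctrl.get_state();p=s["position"];y=s["orientation"][2];print("t",s["clock"],"TCP",p.round(4),"rpy",s["orientation"].round(3),"q7",s["q"][6].round(2),"gap",s["finger_gap"].round(4),"F",s["ft_force"].round(1))
                                                                                                                                                                 ^^^^^^^^^^^^^^^^^^^^^
AttributeError: 'float' object has no attribute 'round'
```

```bash
sed -i 's/s\["finger_gap"\].round(4)/round(s["finger_gap"],4)/' h.py
python3 -c "
from h import *
plan((.5,-.3,.255),(.4886,.322,.2,.984))"
```

```text
t 0.25 TCP [ 0.2467 -0.574   0.2558] rpy [-3.141 -0.     0.406] q7 -0.05 gap 0.0853 F [-0.5 -0.5  1. ]
turn 0 shift cm [ 34.09 -15.17   0.08]
turn -0.578 shift cm [ 51.16 -35.39   5.5 ]
```

Emit:
{"method": "servo_tool", "body": {
  "moves": [
    [3.4,-1.5,0,0],
    [3.4,-1.5,0,0],
    [3.4,-1.5,0,0],
    [3.4,-1.5,0,0],
    [3.4,-1.5,0,0],
    [3.4,-1.5,0,0],
    [3.4,-1.5,0,0],
    [3.4,-1.5,0,0],
    [3.4,-1.5,0,0],
    [3.4,-1.5,0,0],
    [0,0,0,-0.14],
    [0,0,0,-0.14],
    [0,0,0,-0.14],
    [0,0,0,-0.14],
    [0,0,0,0],
    [0,0,0,0]
  ],
  "jaw": -1,
  "squeeze": 40
}}

```text
clock: 1.85
position: [0.4998, -0.3022, 0.2562]
orientation: [-3.141, -0.0, 0.961]
ft_force: [0.1, 0.8, 0.3]
finger_gap: 0.0851
gripper_force: 0.0
```

```bash
python3 -c "
from h import *
plan((.4886,.322,.15,.984))"
```

```text
t 1.85 TCP [ 0.4998 -0.3022  0.2562] rpy [-3.141 -0.     0.961] q7 -0.18 gap 0.0851 F [0.1 0.8 0.3]
turn -0.023 shift cm [ 51.36 -35.5   10.62]
```

Emit:
{"method": "servo_tool", "body": {
  "moves": [
    [0,0,0,-0.023],
    [3.02,-2.09,0.3,0],
    [3.02,-2.09,0.3,0],
    [3.02,-2.09,0.3,0],
    [3.02,-2.09,0.3,0],
    [3.02,-2.09,0.3,0],
    [3.02,-2.09,0.3,0],
    [3.02,-2.09,0.3,0],
    [3.02,-2.09,0.3,0],
    [3.02,-2.09,0.3,0],
    [3.02,-2.09,0.3,0],
    [3.02,-2.09,0.3,0],
    [3.02,-2.09,0.3,0],
    [3.02,-2.09,0.3,0],
    [3.02,-2.09,0.3,0],
    [3.02,-2.09,0.3,0],
    [3.02,-2.09,0.3,0],
    [3.02,-2.09,0.3,0],
    [0,0,0,0],
    [0,0,0,0]
  ]
}}

```text
clock: 3.85
position: [0.4847, 0.323, 0.205]
orientation: [-3.141, 0.0, 0.99]
ft_force: [0.3, 0.3, 0.0]
finger_gap: 0.0853
gripper_force: 0.0
```

```bash
python3 -c "
from h import *
plan((.4886,.322,.08,.984),(.4886,.322,.037))
c=cam('side');print(proj(c,(.4886,.322,.042)))
t=cam('top')
x=np.hstack([cv2.resize(c['image'][200:340,160:300,::-1],None,fx=2.8,fy=2.8),cv2.resize(t['image'][165:305,90:230,::-1],None,fx=2.8,fy=2.8)])
cv2.imwrite('pics/c3.png',x)"
```

```text
t 3.85 TCP [0.4847 0.323  0.205 ] rpy [-3.141  0.     0.99 ] q7 -1.41 gap 0.0853 F [0.3 0.3 0. ]
turn 0.006 shift cm [ 0.13  0.38 12.5 ]
turn 0 shift cm [0.  0.  4.3]
[241.42500488 307.87139122]
```

View pics/c3.png

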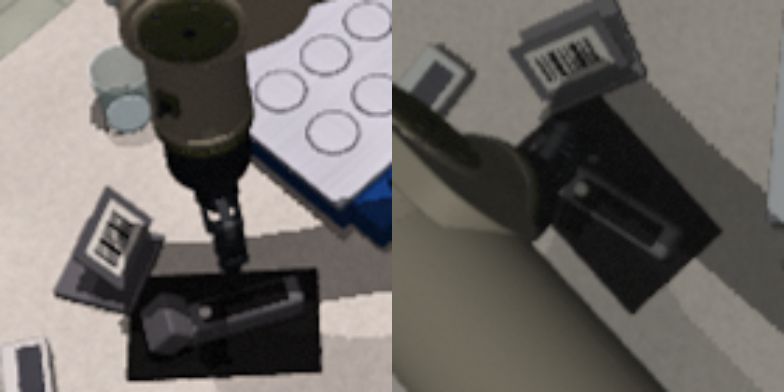

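The gripper hangs above the mat, and the predicted scanner centre falls on the handle at crop pixel (228,302). Going down to grip.

Emit:
{"method": "servo_tool", "body": {
  "moves": [
    [0.13,0.38,2.5,0.006],
    [0,0,3,0],
    [0,0,3,0],
    [0,0,3,0],
    [0,0,2,0],
    [0,0,1.5,0],
    [0,0,1.0,0],
    [0,0,0.8,0],
    [0,0,0,0],
    [0,0,0,0]
  ]
}}

```text
clock: 4.95
position: [0.4896, 0.3213, 0.038]
orientation: [3.141, -0.001, 0.983]
ft_force: [-0.1, -0.2, 0.6]
finger_gap: 0.0851
gripper_force: 0.0
```

Emit:
{"method": "servo_tool", "body": {
  "moves": [
    [0,0,0,0],
    [0,0,0,0],
    [0,0,0,0],
    [0,0,0,0],
    [0,0,0,0],
    [0,0,0,0],
    [0,0,0,0],
    [0,0,0,0],
    [0,0,0,0],
    [0,0,0,0]
  ],
  "jaw": 1
}}

```text
clock: 5.95
position: [0.4894, 0.3214, 0.0379]
orientation: [3.141, -0.001, 0.983]
ft_force: [-1.4, 0.7, 5.0]
finger_gap: 0.0332
gripper_force: 41.7
```

Emit:
{"method": "servo_tool", "body": {
  "moves": [
    [0,0,-1,0],
    [0,0,-2,0],
    [0,0,-3,0],
    [0,0,-3,0],
    [0,0,-3,0],
    [0,0,-1,0],
    [0,0,0,0],
    [0,0,0,0]
  ]
}}

```text
clock: 6.75
position: [0.4887, 0.3203, 0.1658]
orientation: [-3.141, 0.002, 0.983]
ft_force: [-0.5, 0.3, -3.4]
finger_gap: 0.0334
gripper_force: 40.9
```

```bash
python3 -c "
from h import *
plan((.4837,.2832,.15,.43))
c=cam('side');t=cam('top')
x=np.hstack([cv2.resize(c['image'][200:340,160:300,::-1],None,fx=2.8,fy=2.8),cv2.resize(t['image'][165:305,90:230,::-1],None,fx=2.8,fy=2.8)])
cv2.imwrite('pics/c4.png',x)"
```

```text
t 6.75 TCP [0.4887 0.3203 0.1658] rpy [-3.141e+00  2.000e-03  9.830e-01] q7 -1.42 gap 0.0334 F [-0.5  0.3 -3.4]
turn 0.553 shift cm [-2.    3.17  1.58]
```

View pics/c4.png

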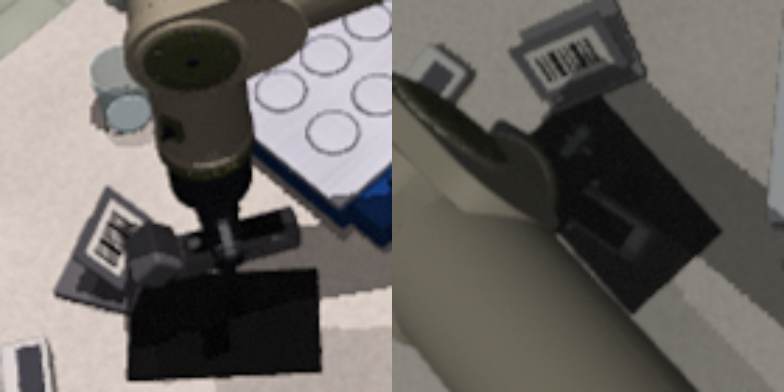

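The scanner is held level. Next is the pose at the card.

Emit:
{"method": "servo_tool", "body": {
  "moves": [
    [0,0,0,0.14],
    [0,0,0,0.14],
    [0,0,0,0.14],
    [0,0,0,0.133],
    [-1,1.6,0.7,0],
    [-1,1.57,0.8,0],
    [0,0,0,0],
    [0,0,0,0],
    [0,0,0,0],
    [0,0,0,0]
  ]
}}

```text
clock: 7.85
position: [0.4841, 0.2848, 0.1524]
orientation: [-3.141, -0.0, 0.431]
ft_force: [-0.7, 0.3, -2.6]
finger_gap: 0.0338
gripper_force: 40.8
```

```bash
python3 -c "
from h import *
plan((.4837,.2832,.151,.43))
c=cam('side');t=cam('top')
print('card side',proj(c,(.6219,.3466,.07)),'head tip exp',proj(c,(.4837+.093*.909,.2832+.093*.417,.138+.03)))
x=np.hstack([cv2.resize(c['image'][200:340,160:300,::-1],None,fx=2.8,fy=2.8),cv2.resize(t['image'][165:305,90:230,::-1],None,fx=2.8,fy=2.8)])
cv2.imwrite('pics/c5.png',x)"
```

```text
t 7.85 TCP [0.4841 0.2848 0.1524] rpy [-3.141 -0.     0.431] q7 -1.89 gap 0.0338 F [-0.7  0.3 -2.6]
turn 0.001 shift cm [-0.1   0.13  0.14]
card side [201.28848366 283.49086971] head tip exp [216.74009833 269.10967733]
```

View pics/c5.png

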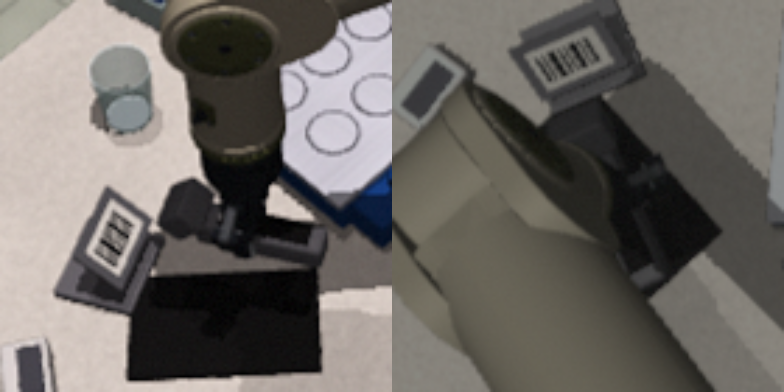

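The head's front-top edge is at about (219,268) px against the expected (217,269), so I'll make a small correction and hold for 2 s.

Emit:
{"method": "servo_tool", "body": {
  "moves": [
    [-0.1,0.13,0.1,0],
    [0,0,0,0],
    [0,0,0,0],
    [0,0,0,0],
    [0,0,0,0],
    [0,0,0,0],
    [0,0,0,0],
    [0,0,0,0],
    [0,0,0,0],
    [0,0,0,0],
    [0,0,0,0],
    [0,0,0,0],
    [0,0,0,0],
    [0,0,0,0],
    [0,0,0,0],
    [0,0,0,0],
    [0,0,0,0],
    [0,0,0,0],
    [0,0,0,0],
    [0,0,0,0]
  ]
}}

```text
clock: 9.95
position: [0.4839, 0.2823, 0.1514]
orientation: [-3.141, -0.0, 0.43]
ft_force: [0.3, 1.1, -1.7]
finger_gap: 0.0334
gripper_force: 40.8
```

Emit:
{"method": "servo_tool", "body": {
  "moves": [
    [0,0,0,0],
    [0,0,0,0],
    [0,0,0,0],
    [0,0,0,0],
    [0,0,0,0]
  ]
}}

```text
clock: 10.45
position: [0.4839, 0.2823, 0.1513]
orientation: [-3.141, -0.0, 0.43]
ft_force: [0.4, -0.5, -1.2]
finger_gap: 0.0333
gripper_force: 40.8
```

```bash
python3 -c "
from h import *
plan((.485,.3215,.151,.731),(.485,.3215,.039))"
```

```text
t 10.45 TCP [0.4839 0.2823 0.1513] rpy [-3.141 -0.     0.43 ] q7 -1.88 gap 0.0333 F [ 0.4 -0.5 -1.2]
turn -0.301 shift cm [ 2.7  -2.84  0.03]
turn 0 shift cm [ 0.   0.  11.2]
```

I'll put it back exactly where it lay, since that spot is known to be clear of the stand.

```bash
python3 -c "
from h import *
plan((.489,.3215,.151,.983),(.489,.3215,.038))"
```

```text
t 10.45 TCP [0.4839 0.2823 0.1513] rpy [-3.141 -0.     0.43 ] q7 -1.88 gap 0.0333 F [ 0.4 -0.5 -1.2]
turn -0.553 shift cm [ 3.55 -1.75  0.03]
turn 0 shift cm [ 0.   0.  11.3]
```

Emit:
{"method": "servo_tool", "body": {
  "moves": [
    [0,0,0,-0.14],
    [0,0,0,-0.14],
    [0,0,0,-0.14],
    [0,0,0,-0.133],
    [1.8,-0.9,0,0],
    [1.75,-0.85,0,0],
    [0,0,3,0],
    [0,0,3,0],
    [0,0,2,0],
    [0,0,1.5,0],
    [0,0,1,0],
    [0,0,0.5,0],
    [0,0,0.2,0],
    [0,0,0,0],
    [0,0,0,0],
    [0,0,0,0]
  ]
}}

```text
clock: 12.05
position: [0.4894, 0.3218, 0.0401]
orientation: [3.141, -0.001, 0.983]
ft_force: [0.5, 0.4, -2.2]
finger_gap: 0.0333
gripper_force: 40.9
```

```bash
python3 -c "
from h import *
plan((.489,.3215,.038,.983))"
```

```text
t 12.05 TCP [0.4894 0.3218 0.0401] rpy [ 3.141e+00 -1.000e-03  9.830e-01] q7 -1.49 gap 0.0333 F [ 0.5  0.4 -2.2]
turn -0.0 shift cm [-0.05 -0.01  0.21]
```

Emit:
{"method": "servo_tool", "body": {
  "moves": [
    [0,0,0.15,0],
    [0,0,0,0],
    [0,0,0,0]
  ]
}}

```text
clock: 12.35
position: [0.489, 0.3215, 0.0379]
orientation: [3.142, -0.0, 0.983]
ft_force: [0.2, 0.4, -1.8]
finger_gap: 0.0335
gripper_force: 40.9
```

Emit:
{"method": "servo_tool", "body": {
  "moves": [
    [0,0,0,0],
    [0,0,0,0],
    [0,0,0,0],
    [0,0,0,0],
    [0,0,0,0],
    [0,0,-2,0],
    [0,0,-3,0],
    [0,0,-4,0],
    [0,0,-4,0],
    [0,0,-4,0],
    [0,0,0,-0.14],
    [0,0,0,-0.14],
    [0,0,0,-0.14],
    [0,0,0,-0.08],
    [0,0,0,0],
    [0,0,0,0]
  ],
  "jaw": -1
}}

```text
clock: 13.95
position: [0.489, 0.3215, 0.2078]
orientation: [-3.141, -0.0, 1.48]
ft_force: [-0.3, -0.5, -0.2]
finger_gap: 0.0852
gripper_force: 0.0
```

```bash
python3 -c "
from h import *
plan((.46,-.1,.21,1.485))
for j in jars(cam('top'),box=(330,160,430,290)):print(j)
"
```

```text
t 13.95 TCP [0.489  0.3215 0.2078] rpy [-3.141 -0.     1.48 ] q7 -0.94 gap 0.0852 F [-0.3 -0.5 -0.2]
turn -0.005 shift cm [-42.24   0.72  -0.22]
(array([ 0.5562, -0.2965,  0.04  ]), 238.5, array([397.8, 208.5]))
(array([ 0.4681, -0.2152,  0.04  ]), 234.5, array([368. , 242.2]))
(array([ 0.6254, -0.2297,  0.04  ]), 173.5, array([371.8, 183.1]))
```

```bash
python3 -c "
from h import *
c=cam('top','t5');s=cam('side','s5')
J=[j for j in jars(c,box=(330,160,430,290))]
x=cv2.resize(c['image'][165:265,345:425,::-1],None,fx=6,fy=6,interpolation=cv2.INTER_CUBIC)
y=cv2.resize(s['image'][160:220,300:370,::-1],None,fx=5,fy=5,interpolation=cv2.INTER_CUBIC)
for P,_,_ in J:
  u=(proj(c,P)-[345,165])*6;cv2.circle(x,(int(u[0]+3),int(u[1]+3)),3,(0,255,0),-1)
  t=[(proj(c,P+[.024*np.cos(a),.024*np.sin(a),0])-[345,165])*6+3 for a in np.linspace(0,6.28,40)];cv2.polylines(x,[np.int32(t)],1,(0,255,0))
  t=[(proj(s,P+[.024*np.cos(a),.024*np.sin(a),0])-[300,160])*5+2.5 for a in np.linspace(0,6.28,40)];cv2.polylines(y,[np.int32(t)],1,(0,255,0))
y=cv2.copyMakeBorder(y[:,:310],0,300,0,0,cv2.BORDER_CONSTANT)
cv2.imwrite('pics/c6.png',np.hstack([x[:600],y]))"
```

```text
(no output)
```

View pics/c6.png

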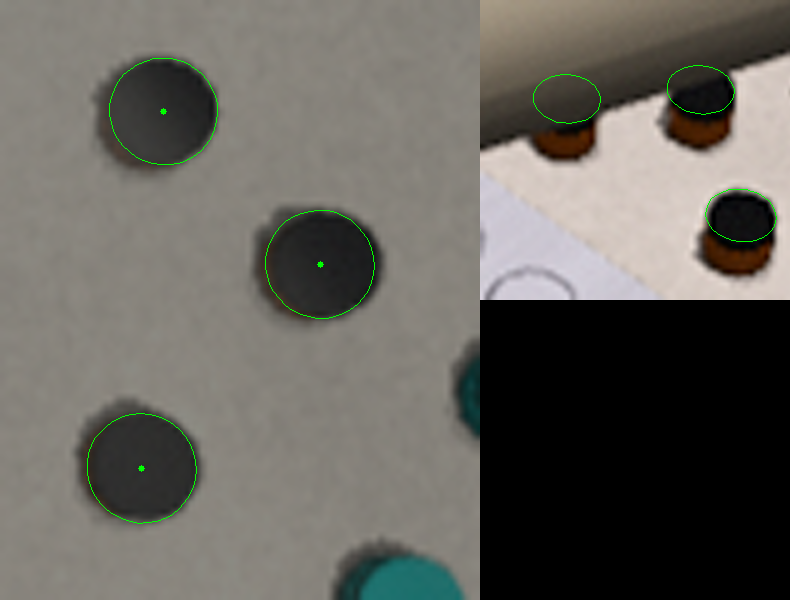

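The circles drawn for the measured caps fit all three jars to within about 2 mm. Going to jar A at (0.468,-0.216).

```bash
python3 -c "
from h import *
plan((.468,-.216,.20,1.485))
"
```

```text
t 14.1 TCP [0.4889 0.3215 0.2079] rpy [3.142 0.    1.481] q7 -0.94 gap 0.0851 F [ 0.9 -0.4 -0.4]
turn -0.004 shift cm [-53.74   2.52   0.79]
```

Emit:
{"method": "servo_tool", "body": {
  "moves": [
    [-3.5,0.15,0,0],
    [-3.5,0.15,0,0],
    [-3.5,0.15,0,0],
    [-3.5,0.15,0,0],
    [-3.5,0.15,0,0],
    [-3.5,0.15,0,0],
    [-3.5,0.15,0,0],
    [-3.5,0.15,0,0],
    [-3.5,0.15,0,0],
    [-3.5,0.15,0,0],
    [-3.5,0.15,0,0],
    [-3.5,0.15,0,0],
    [-3.5,0.15,0,0],
    [-3.5,0.15,0,0],
    [-3.5,0.15,0,0],
    [-1.2,0.2,0,0],
    [0,0,0.5,0],
    [0,0,0,0],
    [0,0,0,0]
  ],
  "jaw": -0.6
}}

```text
clock: 16.0
position: [0.4665, -0.2135, 0.2026]
orientation: [-3.141, -0.001, 1.486]
ft_force: [0.1, -0.9, -0.9]
finger_gap: 0.0682
gripper_force: 0.0
```

```bash
python3 -c "
from h import *
plan((.468,-.216,.031,1.485))
"
```

```text
t 16.0 TCP [ 0.4665 -0.2135  0.2026] rpy [-3.141e+00 -1.000e-03  1.486e+00] q7 0.21 gap 0.0682 F [ 0.1 -0.9 -0.9]
turn 0.001 shift cm [-0.24  0.17 17.16]
```

Emit:
{"method": "servo_tool", "body": {
  "moves": [
    [-0.24,0.17,2.5,0],
    [0,0,3.5,0],
    [0,0,3.5,0],
    [0,0,3,0],
    [0,0,2,0],
    [0,0,1.4,0],
    [0,0,0.8,0],
    [0,0,0.4,0],
    [0,0,0,0],
    [0,0,0,0]
  ]
}}

```text
clock: 17.0
position: [0.4683, -0.2183, 0.0327]
orientation: [3.14, 0.0, 1.483]
ft_force: [-0.1, -0.1, 0.4]
finger_gap: 0.0686
gripper_force: 0.0
```

Emit:
{"method": "servo_tool", "body": {
  "moves": [
    [0,0,0,0],
    [0,0,0,0],
    [0,0,0,0],
    [0,0,0,0],
    [0,0,0,0],
    [0,0,0,0],
    [0,0,0,0]
  ],
  "jaw": 1,
  "squeeze": 30
}}

```text
clock: 17.7
position: [0.4682, -0.2184, 0.0327]
orientation: [3.14, 0.001, 1.483]
ft_force: [-1.3, -0.2, 6.9]
finger_gap: 0.0473
gripper_force: 30.4
```

Emit:
{"method": "servo_tool", "body": {
  "moves": [
    [0,0,-1,0],
    [0,0,-2.5,0],
    [0,0,-4,0],
    [0,0,-4,0],
    [0,0,-2.5,0],
    [0,0,-1,0],
    [0,0,0,0]
  ]
}}

```text
clock: 18.4
position: [0.4682, -0.2184, 0.1831]
orientation: [3.139, 0.001, 1.483]
ft_force: [0.7, 0.4, -1.0]
finger_gap: 0.0476
gripper_force: 31.4
```

```bash
python3 -c "
from h import *
plan((.6192,.0878,.18,1.485),(.6192,.0878,.092))
"
```

```text
t 18.4 TCP [ 0.4682 -0.2184  0.1831] rpy [3.139e+00 1.000e-03 1.483e+00] q7 0.2 gap 0.0476 F [ 0.7  0.4 -1. ]
turn -0.002 shift cm [31.8  12.42  0.31]
turn 0 shift cm [0.  0.  8.8]
```

Emit:
{"method": "servo_tool", "body": {
  "moves": [
    [3.16,1.24,0,0],
    [3.16,1.24,0,0],
    [3.16,1.24,0,0],
    [3.16,1.24,0,0],
    [3.16,1.24,0,0],
    [3.16,1.24,0,0],
    [3.16,1.24,0,0],
    [3.16,1.24,0,0],
    [3.16,1.24,0,0],
    [3.16,1.24,0,0],
    [0,0,0,0],
    [0,0,0,0],
    [0,0,0,0]
  ]
}}

```text
clock: 19.7
position: [0.6183, 0.0844, 0.1801]
orientation: [-3.139, 0.001, 1.482]
ft_force: [0.4, 0.3, -1.5]
finger_gap: 0.0474
gripper_force: 31.5
```

```bash
python3 -c "
from h import *
plan((.6192,.0858,.0935,1.485))
"
```

```text
t 19.7 TCP [0.6183 0.0844 0.1801] rpy [-3.139e+00  1.000e-03  1.482e+00] q7 -0.46 gap 0.0474 F [ 0.4  0.3 -1.5]
turn -0.003 shift cm [0.15 0.08 8.66]
```

Emit:
{"method": "servo_tool", "body": {
  "moves": [
    [0.15,0.08,2,0],
    [0,0,2.5,0],
    [0,0,2,0],
    [0,0,1.2,0],
    [0,0,0.6,0],
    [0,0,0.3,0],
    [0,0,0,0],
    [0,0,0,0],
    [0,0,0,0]
  ]
}}

```text
clock: 20.6
position: [0.6204, 0.0873, 0.0968]
orientation: [3.14, -0.0, 1.483]
ft_force: [-0.6, -0.6, -1.2]
finger_gap: 0.0472
gripper_force: 31.5
```

```bash
python3 -c "
from h import *
plan((.6192,.0858,.0925,1.485))
"
```

```text
t 20.6 TCP [0.6204 0.0873 0.0968] rpy [ 3.14  -0.     1.483] q7 -0.49 gap 0.0472 F [-0.6 -0.6 -1.2]
turn -0.002 shift cm [-0.16 -0.11  0.43]
```

Emit:
{"method": "servo_tool", "body": {
  "moves": [
    [-0.1,-0.1,0.2,0],
    [0,0,0.2,0],
    [0,0,0,0],
    [0,0,0,0]
  ]
}}

```text
clock: 21.0
position: [0.619, 0.0862, 0.0928]
orientation: [3.141, 0.0, 1.483]
ft_force: [-3.4, -1.5, 6.4]
finger_gap: 0.0475
gripper_force: 32.0
```

Emit:
{"method": "servo_tool", "body": {
  "moves": [
    [0,0,0,0],
    [0,0,0,0],
    [0,0,0,0],
    [0,0,0,0],
    [0,0,-2,0],
    [0,0,-3,0],
    [0,0,-4,0],
    [0,0,-1,0],
    [0,0,0,0],
    [0,0,0,0]
  ],
  "jaw": -0.6
}}

```text
clock: 22.0
position: [0.6184, 0.0861, 0.1908]
orientation: [-3.141, 0.0, 1.483]
ft_force: [-0.9, 0.0, 0.3]
finger_gap: 0.0684
gripper_force: 0.0
```

```bash
python3 -c "
from h import *
plan((.556,-.298,.18,1.485))
for j in jars(cam('top'),box=(330,160,430,290)):print(j)
"
```

```text
t 22.0 TCP [0.6184 0.0861 0.1908] rpy [-3.141  0.     1.483] q7 -0.46 gap 0.0684 F [-0.9  0.   0.3]
turn -0.002 shift cm [-38.8   -2.93   1.08]
(array([ 0.5363, -0.2676,  0.04  ]), 242.5, array([387.1, 216.2]))
(array([ 0.6253, -0.2293,  0.04  ]), 216.0, array([371.7, 183.1]))
```

Jar B has been knocked to (0.536,-0.268), so I'm going there.

```bash
python3 -c "
from h import *
plan((.5363,-.2685,.18,1.485))
"
```

```text
t 22.05 TCP [0.6181 0.086  0.1901] rpy [-3.139e+00  1.000e-03  1.483e+00] q7 -0.46 gap 0.0682 F [-0.9  0.1 -0.1]
turn -0.002 shift cm [-36.02  -5.11   1.01]
```

Emit:
{"method": "servo_tool", "body": {
  "moves": [
    [-3.6,-0.51,0,0],
    [-3.6,-0.51,0,0],
    [-3.6,-0.51,0,0],
    [-3.6,-0.51,0,0],
    [-3.6,-0.51,0,0],
    [-3.6,-0.51,0,0],
    [-3.6,-0.51,0,0],
    [-3.6,-0.51,0,0],
    [-3.6,-0.51,0,0],
    [-3.6,-0.51,0,0],
    [0,0,0,0],
    [0,0,0,0],
    [0,0,0,0]
  ]
}}

```text
clock: 23.35
position: [0.5364, -0.2663, 0.1907]
orientation: [-3.14, -0.002, 1.484]
ft_force: [-0.4, -0.8, -0.5]
finger_gap: 0.0682
gripper_force: 0.0
```

```bash
python3 -c "
from h import *
plan((.5363,-.2685,.032,1.485))
c=cam('top')
for j in jars(c,box=(330,160,430,290)):print(j)
"
```

```text
t 23.35 TCP [ 0.5364 -0.2663  0.1907] rpy [-3.140e+00 -2.000e-03  1.484e+00] q7 0.19 gap 0.0682 F [-0.4 -0.8 -0.5]
turn -0.001 shift cm [-2.200e-01  1.000e-02  1.587e+01]
(array([ 0.5037, -0.356 ,  0.04  ]), 2044.5, array([421., 228.]))
(array([ 0.3832, -0.1756,  0.04  ]), 362.0, array([353.9, 274.8]))
(array([ 0.5341, -0.2659,  0.04  ]), 274.0, array([386.5, 217. ]))
(array([ 0.6252, -0.2297,  0.04  ]), 235.0, array([371.8, 183.1]))
```

Emit:
{"method": "servo_tool", "body": {
  "moves": [
    [-0.15,0,2.5,0],
    [0,0,3.5,0],
    [0,0,3.5,0],
    [0,0,2.5,0],
    [0,0,1.8,0],
    [0,0,1.2,0],
    [0,0,0.6,0],
    [0,0,0.2,0],
    [0,0,0,0],
    [0,0,0,0]
  ]
}}

```text
clock: 24.4
position: [0.5369, -0.2695, 0.0349]
orientation: [3.14, 0.001, 1.483]
ft_force: [-0.3, -0.2, -0.8]
finger_gap: 0.0682
gripper_force: 0.0
```

Emit:
{"method": "servo_tool", "body": {
  "moves": [
    [0,0,0,0],
    [0,0,0,0],
    [0,0,0,0],
    [0,0,0,0],
    [0,0,0,0],
    [0,0,0,0],
    [0,0,0,0]
  ],
  "jaw": 1
}}

```text
clock: 25.1
position: [0.5367, -0.2696, 0.0347]
orientation: [3.14, 0.001, 1.483]
ft_force: [-1.1, 0.8, 6.5]
finger_gap: 0.0476
gripper_force: 30.9
```

Emit:
{"method": "servo_tool", "body": {
  "moves": [
    [0,0,-1,0],
    [0,0,-2.5,0],
    [0,0,-4,0],
    [0,0,-4,0],
    [0,0,-2.5,0],
    [0,0,-1,0],
    [0,0,0,0]
  ]
}}

```text
clock: 25.8
position: [0.5368, -0.2695, 0.1851]
orientation: [3.139, 0.001, 1.483]
ft_force: [-0.2, -0.3, -2.0]
finger_gap: 0.0473
gripper_force: 31.3
```

```bash
python3 -c "
from h import *
plan((.6125,.0155,.18,1.485))
"
```

```text
t 25.8 TCP [ 0.5368 -0.2695  0.1851] rpy [3.139e+00 1.000e-03 1.483e+00] q7 0.19 gap 0.0473 F [-0.2 -0.3 -2. ]
turn -0.002 shift cm [29.05  5.1   0.51]
```

Emit:
{"method": "servo_tool", "body": {
  "moves": [
    [3.2,0.56,0,0],
    [3.2,0.56,0,0],
    [3.2,0.56,0,0],
    [3.2,0.56,0,0],
    [3.2,0.56,0,0],
    [3.2,0.56,0,0],
    [3.2,0.56,0,0],
    [3.2,0.56,0,0],
    [3.2,0.56,0,0],
    [0,0,0,0],
    [0,0,0,0],
    [0,0,0,0]
  ]
}}

```text
clock: 27.0
position: [0.611, 0.0118, 0.1822]
orientation: [-3.139, 0.001, 1.482]
ft_force: [0.6, 0.2, -0.5]
finger_gap: 0.0475
gripper_force: 31.3
```

```bash
python3 -c "
from h import *
plan((.6125,.014,.097,1.485))
"
```

```text
t 27.0 TCP [0.611  0.0118 0.1822] rpy [-3.139e+00  1.000e-03  1.482e+00] q7 -0.33 gap 0.0475 F [ 0.6  0.2 -0.5]
turn -0.003 shift cm [0.23 0.13 8.52]
```

Emit:
{"method": "servo_tool", "body": {
  "moves": [
    [0.1,0.05,2,0],
    [0,0,2.5,0],
    [0,0,2,0],
    [0,0,1.2,0],
    [0,0,0.6,0],
    [0,0,0.2,0],
    [0,0,0,0],
    [0,0,0,0],
    [0,0,0,0]
  ]
}}

```text
clock: 27.9
position: [0.6129, 0.0142, 0.0997]
orientation: [3.14, -0.0, 1.483]
ft_force: [-0.4, -0.0, -1.2]
finger_gap: 0.0477
gripper_force: 31.3
```

```bash
python3 -c "
from h import *
plan((.6125,.014,.0945,1.485))
"
```

```text
t 27.9 TCP [0.6129 0.0142 0.0997] rpy [ 3.14  -0.     1.483] q7 -0.37 gap 0.0477 F [-0.4 -0.  -1.2]
turn -0.002 shift cm [-0.02 -0.04  0.52]
```

Emit:
{"method": "servo_tool", "body": {
  "moves": [
    [0,0,0.3,0],
    [0,0,0.2,0],
    [0,0,0,0],
    [0,0,0,0]
  ]
}}

```text
clock: 28.3
position: [0.6126, 0.0141, 0.0947]
orientation: [3.141, 0.0, 1.483]
ft_force: [-1.9, -0.6, 6.0]
finger_gap: 0.0471
gripper_force: 31.9
```

Emit:
{"method": "servo_tool", "body": {
  "moves": [
    [0,0,0,0],
    [0,0,0,0],
    [0,0,0,0],
    [0,0,0,0],
    [0,0,-2,0],
    [0,0,-3,0],
    [0,0,-4,0],
    [0,0,-1,0],
    [0,0,0,0],
    [0,0,0,0]
  ],
  "jaw": -0.6
}}

```text
clock: 29.3
position: [0.6119, 0.0139, 0.1928]
orientation: [-3.141, 0.0, 1.483]
ft_force: [-0.1, -0.0, -1.5]
finger_gap: 0.0681
gripper_force: 0.0
```

```bash
python3 -c "
from h import *
plan((.6253,-.2305,.19,1.485))
for j in jars(cam('top'),box=(330,160,430,290)):print(j)
"
```

```text
t 29.3 TCP [0.6119 0.0139 0.1928] rpy [-3.141  0.     1.483] q7 -0.33 gap 0.0681 F [-0.1 -0.  -1.5]
turn -0.002 shift cm [-24.24   3.43   0.28]
(array([ 0.6256, -0.2289,  0.04  ]), 218.0, array([371.5, 183. ]))
```

Emit:
{"method": "servo_tool", "body": {
  "moves": [
    [-3.0,0.43,0,0],
    [-3.0,0.43,0,0],
    [-3.0,0.43,0,0],
    [-3.0,0.43,0,0],
    [-3.0,0.43,0,0],
    [-3.0,0.43,0,0],
    [-3.0,0.43,0,0],
    [-3.0,0.43,0,0],
    [0,0,0,0],
    [0,0,0,0],
    [0,0,0,0]
  ]
}}

```text
clock: 30.45
position: [0.6253, -0.2264, 0.1926]
orientation: [-3.14, -0.002, 1.484]
ft_force: [-0.9, 0.5, -0.6]
finger_gap: 0.0679
gripper_force: 0.0
```

```bash
python3 -c "
from h import *
plan((.6255,-.230,.032,1.485))
"
```

```text
t 30.45 TCP [ 0.6253 -0.2264  0.1926] rpy [-3.140e+00 -2.000e-03  1.484e+00] q7 0.06 gap 0.0679 F [-0.9  0.5 -0.6]
turn -0.001 shift cm [-0.36  0.05 16.06]
```

Emit:
{"method": "servo_tool", "body": {
  "moves": [
    [-0.2,0,2.5,0],
    [0,0,3.5,0],
    [0,0,3.5,0],
    [0,0,2.5,0],
    [0,0,1.8,0],
    [0,0,1.3,0],
    [0,0,0.7,0],
    [0,0,0.3,0],
    [0,0,0,0],
    [0,0,0,0]
  ]
}}

```text
clock: 31.45
position: [0.626, -0.2301, 0.0339]
orientation: [3.14, 0.0, 1.483]
ft_force: [0.3, 0.6, -0.2]
finger_gap: 0.0681
gripper_force: 0.0
```

Emit:
{"method": "servo_tool", "body": {
  "moves": [
    [0,0,0,0],
    [0,0,0,0],
    [0,0,0,0],
    [0,0,0,0],
    [0,0,0,0],
    [0,0,0,0],
    [0,0,0,0]
  ],
  "jaw": 1
}}

```text
clock: 32.15
position: [0.6259, -0.2302, 0.0338]
orientation: [3.14, 0.0, 1.483]
ft_force: [-1.0, 0.5, 6.5]
finger_gap: 0.0474
gripper_force: 31.3
```

Emit:
{"method": "servo_tool", "body": {
  "moves": [
    [0,0,-1,0],
    [0,0,-2.5,0],
    [0,0,-4,0],
    [0,0,-4,0],
    [0,0,-2.5,0],
    [0,0,-1,0],
    [0,0,0,0]
  ]
}}

```text
clock: 32.85
position: [0.6259, -0.2301, 0.1842]
orientation: [3.139, 0.001, 1.483]
ft_force: [0.3, 0.7, -2.4]
finger_gap: 0.0477
gripper_force: 31.2
```

```bash
python3 -c "
from h import *
plan((.6065,-.0594,.18,1.485))
"
```

```text
t 32.85 TCP [ 0.6259 -0.2301  0.1842] rpy [3.139e+00 1.000e-03 1.483e+00] q7 0.06 gap 0.0477 F [ 0.3  0.7 -2.4]
turn -0.002 shift cm [16.84 -3.39  0.42]
```

Emit:
{"method": "servo_tool", "body": {
  "moves": [
    [2.8,-0.56,0,0],
    [2.8,-0.56,0,0],
    [2.8,-0.56,0,0],
    [2.8,-0.56,0,0],
    [2.8,-0.56,0,0],
    [2.8,-0.56,0,0],
    [0,0,0,0],
    [0,0,0,0],
    [0,0,2,0],
    [0,0,2.5,0],
    [0,0,2,0],
    [0,0,1,0],
    [0,0,0.5,0],
    [0,0,0,0],
    [0,0,0,0]
  ]
}}

```text
clock: 34.35
position: [0.6072, -0.0599, 0.1037]
orientation: [3.14, -0.0, 1.482]
ft_force: [0.1, 0.7, -1.4]
finger_gap: 0.0471
gripper_force: 31.3
```

```bash
python3 -c "
from h import *
plan((.6065,-.0589,.0938,1.485))
"
```

```text
t 34.35 TCP [ 0.6072 -0.0599  0.1037] rpy [ 3.14  -0.     1.482] q7 -0.24 gap 0.0471 F [ 0.1  0.7 -1.4]
turn -0.003 shift cm [ 0.1  -0.08  0.99]
```

Emit:
{"method": "servo_tool", "body": {
  "moves": [
    [0.1,-0.05,0.5,0],
    [0,0,0.3,0],
    [0,0,0.2,0],
    [0,0,0,0],
    [0,0,0,0]
  ]
}}

```text
clock: 34.85
position: [0.6063, -0.0585, 0.0938]
orientation: [3.141, 0.0, 1.483]
ft_force: [-4.1, -0.2, 5.2]
finger_gap: 0.0471
gripper_force: 31.8
```

Emit:
{"method": "servo_tool", "body": {
  "moves": [
    [0,0,0,0],
    [0,0,0,0],
    [0,0,0,0],
    [0,0,0,0],
    [0,0,-2,0],
    [0,0,-3,0],
    [0,0,-4,0],
    [0,0,-2,0],
    [0,0,0,0],
    [0,0,0,0]
  ],
  "jaw": -0.6
}}

```text
clock: 35.85
position: [0.6063, -0.0587, 0.2028]
orientation: [3.141, 0.0, 1.483]
ft_force: [-0.9, -0.0, 0.5]
finger_gap: 0.0684
gripper_force: 0.0
```

```bash
python3 -c "
from h import *
plan((.489,.3215,.20,1.485))
"
```

```text
t 35.85 TCP [ 0.6063 -0.0587  0.2028] rpy [3.141 0.    1.483] q7 -0.2 gap 0.0684 F [-0.9 -0.   0.5]
turn -0.002 shift cm [ 36.88 -14.94   0.28]
```

Emit:
{"method": "servo_tool", "body": {
  "moves": [
    [3.35,-1.36,0,0],
    [3.35,-1.36,0,0],
    [3.35,-1.36,0,0],
    [3.35,-1.36,0,0],
    [3.35,-1.36,0,0],
    [3.35,-1.36,0,0],
    [3.35,-1.36,0,0],
    [3.35,-1.36,0,0],
    [3.35,-1.36,0,0],
    [3.35,-1.36,0,0],
    [3.35,-1.36,0,0],
    [0,0,0,0.13],
    [0,0,0,0.13],
    [0,0,0,0.13],
    [0,0,0,0.11],
    [0,0,0,0],
    [0,0,0,0]
  ],
  "jaw": -1
}}

```text
clock: 37.55
position: [0.4891, 0.3212, 0.2017]
orientation: [-3.141, 0.002, 0.986]
ft_force: [0.5, 0.0, -0.4]
finger_gap: 0.0855
gripper_force: 0.0
```

```bash
python3 -c "
from h import *
plan((.489,.3215,.038,.983))
c=cam('top','t7');s=cam('side','s7')
for j in jars(c,z=.1,box=(235,168,326,242)):print(j)
x=np.hstack([cv2.resize(c['image'][150:250,215:345,::-1],None,fx=3,fy=3),cv2.resize(s['image'][180:280,225:355,::-1],None,fx=3,fy=3)])
cv2.imwrite('pics/c7.png',x)"
```

```text
t 37.55 TCP [0.4891 0.3212 0.2017] rpy [-3.141e+00  2.000e-03  9.860e-01] q7 -1.39 gap 0.0855 F [ 0.5  0.  -0.4]
turn 0.003 shift cm [ 1.000e-02 -3.000e-02  1.637e+01]
(array([0.6191, 0.0854, 0.1   ]), 248.5, array([252.3, 184.1]))
(array([0.6131, 0.0107, 0.1   ]), 246.0, array([281.7, 186. ]))
(array([ 0.6069, -0.0578,  0.1   ]), 243.0, array([308.7, 188.1]))
```

View pics/c7.png

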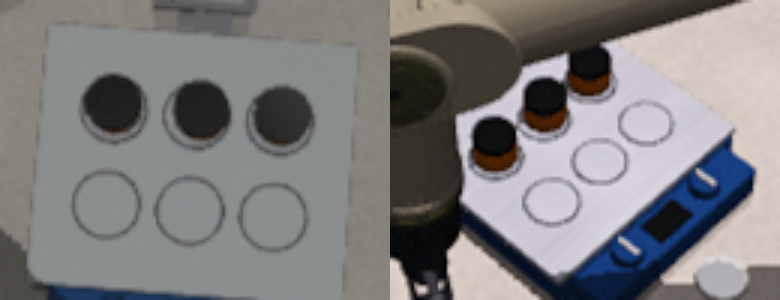

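All three jars stand in the back row, each within about 5 mm of its circle centre. Picking up the scanner.

Emit:
{"method": "servo_tool", "body": {
  "moves": [
    [0,0,2.5,0],
    [0,0,3.5,0],
    [0,0,3.5,0],
    [0,0,2.5,0],
    [0,0,1.8,0],
    [0,0,1.3,0],
    [0,0,0.8,0],
    [0,0,0.4,0],
    [0,0,0,0],
    [0,0,0,0]
  ]
}}

```text
clock: 38.65
position: [0.4901, 0.3219, 0.0407]
orientation: [3.141, -0.001, 0.983]
ft_force: [0.5, 0.5, 0.6]
finger_gap: 0.0852
gripper_force: 0.0
```

Emit:
{"method": "servo_tool", "body": {
  "moves": [
    [0,0,0,0],
    [0,0,0,0],
    [0,0,0,0],
    [0,0,0,0],
    [0,0,0,0],
    [0,0,0,0],
    [0,0,0,0],
    [0,0,0,0],
    [0,0,0,0],
    [0,0,0,0]
  ],
  "jaw": 1,
  "squeeze": 40
}}

```text
clock: 39.65
position: [0.4898, 0.3217, 0.0402]
orientation: [3.141, -0.001, 0.983]
ft_force: [-0.2, -0.7, 6.3]
finger_gap: 0.0334
gripper_force: 41.8
```

Emit:
{"method": "servo_tool", "body": {
  "moves": [
    [0,0,-1,0],
    [0,0,-2,0],
    [0,0,-3,0],
    [0,0,-4,0],
    [0,0,-4,0],
    [0,0,-4,0],
    [0,0,-1,0],
    [0,0,0,0],
    [0,0,0,0]
  ]
}}

```text
clock: 40.55
position: [0.489, 0.321, 0.2283]
orientation: [-3.141, 0.002, 0.983]
ft_force: [0.1, -0.7, -2.6]
finger_gap: 0.0335
gripper_force: 41.2
```

```bash
python3 -c "
from h import *
plan((.5736,.018,.23,-.086))
"
```

```text
t 40.55 TCP [0.489  0.321  0.2283] rpy [-3.141e+00  2.000e-03  9.830e-01] q7 -1.38 gap 0.0335 F [ 0.1 -0.7 -2.6]
turn 1.069 shift cm [11.03 29.46 -0.17]
```

Emit:
{"method": "servo_tool", "body": {
  "moves": [
    [0,0,0,0.134],
    [0,0,0,0.134],
    [0,0,0,0.134],
    [0,0,0,0.134],
    [0,0,0,0.134],
    [0,0,0,0.133],
    [0,0,0,0.133],
    [0,0,0,0.133],
    [1.1,2.95,0,0],
    [1.1,2.95,0,0],
    [1.1,2.95,0,0],
    [1.1,2.95,0,0],
    [1.1,2.95,0,0],
    [1.1,2.95,0,0],
    [1.1,2.95,0,0],
    [1.1,2.95,0,0],
    [1.1,2.95,0,0],
    [1.1,2.95,0,0],
    [0,0,0,0],
    [0,0,0,0]
  ]
}}

```text
clock: 42.55
position: [0.5728, 0.0171, 0.2273]
orientation: [3.141, 0.004, -0.088]
ft_force: [-0.4, 1.6, -2.3]
finger_gap: 0.0334
gripper_force: 41.1
```

```bash
python3 -c "
from h import *
plan((.5736,.018,.188,-.086))
"
```

```text
t 42.55 TCP [0.5728 0.0171 0.2273] rpy [ 3.141  0.004 -0.088] q7 -1.81 gap 0.0334 F [-0.4  1.6 -2.3]
turn -0.002 shift cm [ 0.07 -0.1   3.93]
```

Emit:
{"method": "servo_tool", "body": {
  "moves": [
    [0,-0.1,1,0],
    [0,0,1.5,0],
    [0,0,1,0],
    [0,0,0.4,0],
    [0,0,0,0],
    [0,0,0,0],
    [0,0,0,0]
  ]
}}

```text
clock: 43.25
position: [0.5743, 0.0193, 0.1915]
orientation: [-3.141, -0.001, -0.086]
ft_force: [-0.3, -0.7, -2.5]
finger_gap: 0.0336
gripper_force: 41.1
```

```bash
python3 -c "
from h import *
plan((.5736,.018,.188,-.086))
c=cam('side','s8');t=cam('top')
f=np.array([np.cos(-.086),np.sin(-.086),0]);S=np.array([.5736,.018,.173])
for n,P in(('tail',S-.075*f),('tip',S+.093*f+[0,0,.03]),('tag',(.7251,.005,.105))):print(n,((proj(c,P)-[190,150])*4).round())
x=np.hstack([cv2.resize(c['image'][150:250,190:290,::-1],None,fx=4,fy=4),cv2.resize(t['image'][110:210,230:330,::-1],None,fx=4,fy=4)])
cv2.imwrite('pics/c8.png',x)"
```

```text
t 43.25 TCP [0.5743 0.0193 0.1915] rpy [-3.141e+00 -1.000e-03 -8.600e-02] q7 -1.82 gap 0.0336 F [-0.3 -0.7 -2.5]
turn -0.0 shift cm [-0.05  0.14  0.35]
tail [451. 261.]
tip [292. 121.]
tag [246. 168.]
```

View pics/c8.png

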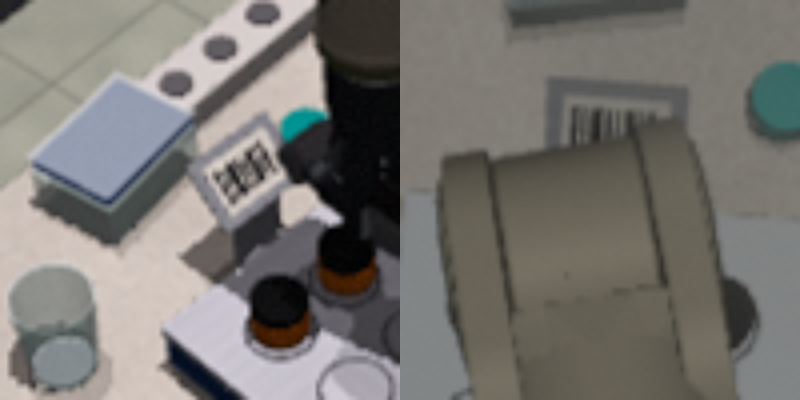

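The scanner head at crop (290,140) faces the tag label at (243,170), as predicted, so I'll trim and hold.

Emit:
{"method": "servo_tool", "body": {
  "moves": [
    [-0.05,0.14,0.3,0],
    [0,0,0,0],
    [0,0,0,0],
    [0,0,0,0],
    [0,0,0,0],
    [0,0,0,0],
    [0,0,0,0],
    [0,0,0,0],
    [0,0,0,0],
    [0,0,0,0],
    [0,0,0,0],
    [0,0,0,0],
    [0,0,0,0],
    [0,0,0,0],
    [0,0,0,0],
    [0,0,0,0],
    [0,0,0,0],
    [0,0,0,0],
    [0,0,0,0],
    [0,0,0,0]
  ]
}}

```text
clock: 45.35
position: [0.5733, 0.0178, 0.1878]
orientation: [-3.142, -0.0, -0.086]
ft_force: [0.5, 0.2, -2.2]
finger_gap: 0.0331
gripper_force: 41.1
```

Emit:
{"method": "servo_tool", "body": {
  "moves": [
    [0,0,0,0],
    [0,0,0,0],
    [0,0,0,0],
    [0,0,0,0],
    [0,0,0,0],
    [0,0,-2,0],
    [0,0,-2,0],
    [0,0,0,0],
    [0,0,0,0]
  ]
}}

```text
clock: 46.25
position: [0.5734, 0.0178, 0.2276]
orientation: [-3.141, -0.001, -0.086]
ft_force: [-0.8, -0.5, -2.6]
finger_gap: 0.0331
gripper_force: 41.1
```

```bash
python3 -c "
from h import *
s=ctrl.get_state();y=s['orientation'][2]
plan((.489,.321,s['position'][2],y),(.489,.321,.0405,.983))
"
```

```text
t 46.25 TCP [0.5734 0.0178 0.2276] rpy [-3.141e+00 -1.000e-03 -8.600e-02] q7 -1.81 gap 0.0331 F [-0.8 -0.5 -2.6]
turn 0.0 shift cm [-11.01 -29.48  -0.  ]
turn -1.069 shift cm [ 0.    0.   18.71]
```

Emit:
{"method": "servo_tool", "body": {
  "moves": [
    [-1.1,-2.95,0,0],
    [-1.1,-2.95,0,0],
    [-1.1,-2.95,0,0],
    [-1.1,-2.95,0,0],
    [-1.1,-2.95,0,0],
    [-1.1,-2.95,0,0],
    [-1.1,-2.95,0,0],
    [-1.1,-2.95,0,0],
    [-1.1,-2.95,0,0],
    [-1.1,-2.95,0,0],
    [0,0,0,-0.134],
    [0,0,0,-0.134],
    [0,0,0,-0.134],
    [0,0,0,-0.134],
    [0,0,0,-0.134],
    [0,0,0,-0.133],
    [0,0,0,-0.133],
    [0,0,0,-0.133],
    [0,0,0,0],
    [0,0,0,0]
  ]
}}

```text
clock: 48.25
position: [0.4887, 0.3209, 0.2268]
orientation: [-3.141, 0.001, 0.979]
ft_force: [-0.6, -0.0, -2.4]
finger_gap: 0.0333
gripper_force: 41.1
```

```bash
python3 -c "
from h import *
plan((.489,.321,.0405,.983))
"
```

```text
t 48.25 TCP [0.4887 0.3209 0.2268] rpy [-3.141e+00  1.000e-03  9.790e-01] q7 -1.39 gap 0.0333 F [-0.6 -0.  -2.4]
turn -0.004 shift cm [3.000e-02 1.000e-02 1.863e+01]
```

Emit:
{"method": "servo_tool", "body": {
  "moves": [
    [0,0,2.5,0],
    [0,0,3.5,0],
    [0,0,3.5,0],
    [0,0,3,0],
    [0,0,2.5,0],
    [0,0,1.8,0],
    [0,0,1,0],
    [0,0,0.4,0],
    [0,0,0,0],
    [0,0,0,0],
    [0,0,0,0]
  ]
}}

```text
clock: 49.35
position: [0.4897, 0.3217, 0.047]
orientation: [3.141, -0.002, 0.982]
ft_force: [0.5, -0.3, -1.9]
finger_gap: 0.0335
gripper_force: 41.1
```

```bash
python3 -c "
from h import *
plan((.489,.321,.0403,.983))
"
```

```text
t 49.35 TCP [0.4897 0.3217 0.047 ] rpy [ 3.141e+00 -2.000e-03  9.820e-01] q7 -1.47 gap 0.0335 F [ 0.5 -0.3 -1.9]
turn -0.001 shift cm [-0.09 -0.02  0.67]
```

Emit:
{"method": "servo_tool", "body": {
  "moves": [
    [0,0,0.4,0],
    [0,0,0.2,0],
    [0,0,0.05,0],
    [0,0,0,0],
    [0,0,0,0]
  ]
}}

```text
clock: 49.85
position: [0.4893, 0.3213, 0.0402]
orientation: [3.141, -0.001, 0.983]
ft_force: [-2.7, -2.0, 5.6]
finger_gap: 0.0333
gripper_force: 42.2
```

Emit:
{"method": "servo_tool", "body": {
  "moves": [
    [0,0,0,0],
    [0,0,0,0],
    [0,0,0,0],
    [0,0,0,0],
    [0,0,0,0],
    [0,0,0,0],
    [0,0,-2,0],
    [0,0,-3,0],
    [0,0,-4,0],
    [0,0,-4,0],
    [0,0,-4,0],
    [0,0,0,0],
    [0,-3,0,0],
    [0,-3,0,0],
    [0,3,0,0],
    [0,3,0,0],
    [0,3,0,0],
    [0,3,0,0],
    [0,0,0,0],
    [0,0,0,0]
  ],
  "jaw": -1
}}

```text
clock: 51.85
position: [0.5392, 0.2873, 0.2086]
orientation: [-3.141, 0.001, 0.981]
ft_force: [-0.3, 0.6, 0.0]
finger_gap: 0.0854
gripper_force: 0.0
```

```bash
python3 -c "
from h import *
plan((.489,.321,.2,.983))
c=cam('top','t9');s=cam('side','s9')
for j in jars(c,z=.1,box=(235,168,326,242)):print(j)
x=np.hstack([c['image'][110:300,80:430,::-1],s['image'][150:340,160:510,::-1]])
cv2.imwrite('pics/c9.png',x)"
```

```text
t 51.85 TCP [0.5392 0.2873 0.2086] rpy [-3.141e+00  1.000e-03  9.810e-01] q7 -1.3 gap 0.0854 F [-0.3  0.6  0. ]
turn -0.002 shift cm [ 0.02 -6.05  0.86]
(array([0.6133, 0.0097, 0.1   ]), 248.5, array([282.1, 185.9]))
(array([0.6191, 0.0854, 0.1   ]), 248.5, array([252.3, 184.1]))
(array([ 0.6078, -0.0571,  0.1   ]), 244.5, array([308.4, 187.7]))
```

View pics/c9.png

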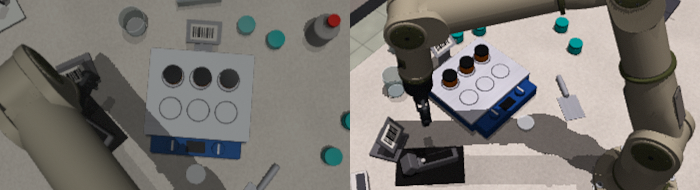

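The scanner lies right way up on its mat, the jars are within about 6 mm of their circle centres, and the gripper is clear. Handing in.

```bash
python3 -c "
from cell import ctrl
print(ctrl.sign_off())"
```

```text
the job is handed in; nothing more can be done
None
```

The job is handed in, though the hand-in call returned no verdict: I held the scanner at the card, stood the three jars on the back-row circles (each within about 6 mm of centre), held it at the tag, and laid it back right way up on its mat.

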